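# Power up the microscope station in order

## Robot

A 6-joint arm with a two-finger parallel gripper is mounted at the origin on the work surface. World frame = base frame: x ahead of the robot, y to its left, z up, the work surface at z = 0. Lengths are in mm, angles in rad, forces in N, time in s.
With the tool pointing down it reaches from about 250 to 800 mm from the base axis. Payload 8.5 kg.
Tool frame: the origin (TCP) lies between the finger pads; the fingertips stand bot.tcp_to_tips ahead of it and the grasp point (between the pads) lies 6 mm ahead of it (bot.tcp_to_tips is the distance from the TCP to the fingertips, in mm); y points along the fingers, z is the direction in which the jaws open and shut, and the axes are right-handed (so a half turn about y gives the same grasp; the last joint's range is limited). The gripper opens to 85 mm and grips with 20 to 120 N. Pads are 22 mm wide; open, the fingers measure 114 mm over their backs; the gripper's body (76 mm by 85 mm) begins 54 mm behind the grasp point. The pads swing forward as they close: fully open they stand 13 mm farther back than shut.
Start: joints at [-1.276, 0.238, -0.013, 1.319, 0, 1.571], TCP at [152.524, -502.313, 256.276] pointing down, gripper open.
Joint ranges: [-2.66, 2.66], [-1.03, 1.9], [-1.14, 1.46], [-1.82, 2.27], [-1.45, 1.34], [-3.14, 3.14]. Speed limits (rad/s): [2.22, 2.22, 2.79, 3.14, 3.14, 3.14].

## Interface

Orientations are given as a rotation vector (axis times angle).
In Python, from station import bot gives the robot as it stands.
- The arm moves only by the shell command python3 -m pendant 'ROWS' [FORCE]. ROWS is JSON, a list of rows, each an object with "dp": the shift along the tool's x, y, z in mm, a list of three; "delta_rot": the turn, a rotation vector about the tool's x, y, z in degrees, a list of three; "gripper": the closure in counts, from 0 (fully open) to 255 (shut). In form: [{"dp": [dx, dy, dz], "delta_rot": [ax, ay, az], "gripper": gripper}, ...]. A call has exactly 5 rows; each row is the pose to reach, as a shift and turn from the pose measured when the call began, along the tool's axes at that moment; what a row does not reach only later rows make up. A row lasts 1/8 s, in which the tool goes at most 62.5 mm and 10.7 degrees, less where a joint would pass 70% of its speed; a pose out of reach is approached as far as the arm can. A call with a gripper value outside its range is refused whole. The fingers move at their own pace and stop on an object; FORCE is the grip in N (left out, the last holds). Time passes only in rows, so rows that repeat a pose let the fingers close, or fill a call up. It gives the time, the measured TCP pose, the force and the opening at its end, in the units of the state.
- bot.sense(): the state, without advancing time (a new reading comes with each control period).
- bot.grab_frame(name): name is "scene" or "top"; returns a dict with "pixels" (400x640x3 uint8, blue, green, red), "camera_matrix" (3x3 intrinsics, pixels), "view" (4x4, takes a point from world to camera coordinates). Camera axes: x right, y up, looking along -z (the intrinsics and any distortion apply to the point x, -y, -z); pixel columns grow to the right and rows downward; lengths in mm; the calibration is good to about 2 mm. A picture is of the moment at which its call begins. There is no depth.
- bot.job_done(): hands the job in, once; it reports no verdict.
Trained networks look in a picture, given as the dict that the camera call returned (one of the last four; its "shot" number tells which), for a name from the list of things; names that differ only in an ending like _2 or _b are one class to them, and where a whole thing is asked for, a point or a joint stands for the part that bears it (a point fixed in the world has none). Each returns a list of dicts, best first, with "conf" (0 to 1); they miss things now and then, are a little off and sometimes report something else, mostly with a low value. They report only what shows in the picture. A call takes as long as a camera call. They do not tell look-alikes from the thing itself.
- bot.trace(picture, thing): "mask" (400x640 bool, what is visible of it) and "extent" ([left, top, width, height] in pixels, round what is visible of it).
The state is a dict: "time": time; "joint_positions": joint angles; "dq": joint speeds; "joint_torque": joint torques, N m; "eef_pos": TCP position; "tcp_rot": TCP orientation; "wrist_force": force on the tool from outside, world axes, zero at the start; "ft_torque": the same for the moment, N m; "grip_width": finger opening in mm.
Only numpy, scipy, OpenCV 4.12 (cv2) and the standard library are available. Lean on these libraries where they do the work, as an engineer would, in place of code of your own. Each camera call takes 0.05 s, during which the arm holds its last target. There are 200 camera calls.

## Task

Power up the microscope station: press the red mains rocker fully over to on by pushing down its raised, white-dotted end, then do the same with the green lamp rocker, and then push the round blue camera button all the way down and let it come back up. Keep to that order, leave the yellow heater rocker off, and leave the dropper bottle, specimen jar and slide box standing where they are.

Things in the scene. Friction and masses are not known exactly. Their poses are not given: they have to be found in the camera images.
- mains_unit: White outlet box carrying the red rocker, 100 x 96 mm, top 50 mm high, fixed to the bench; origin at the centre of its underside, its x runs from the rocker's hinge to its on end.
- mains_on_end (a point): Centre of the white dot (18 mm) on the red paddle's top face, mid-width, 27 mm from the hinge towards the on end; +x from hinge to on end, +z out of the face. Flat paddle 72 x 36 x 6 mm, hinged across its middle 64 mm above the bench. Off: this point is 4.3 mm above the hinge (end raised 0.16 rad); fully on: 4.3 mm below it.
- mains (a joint): Angle of the red mains rocker, rad: 0 off (on end up; starts within 0.04 of this), 0.32 fully on (on end down against its stop). No spring: stiff hinge (0.06 N m of friction, 3 to 6 N at the dot) that stays where it is left.
- lamp_unit: Cream metal lamp supply box carrying the green rocker, 100 x 96 mm, top 60 mm high, fixed to the bench; origin at the centre of its underside, its x runs from the rocker's hinge to its on end.
- lamp_on_end (a point): Centre of the white dot (18 mm) on the green paddle's top face, mid-width, 27 mm from the hinge towards the on end; +x from hinge to on end, +z out of the face. Flat paddle 72 x 36 x 6 mm, hinged across its middle 74 mm above the bench. Off: this point is 4.3 mm above the hinge (end raised 0.16 rad); fully on: 4.3 mm below it.
- lamp (a joint): Angle of the green lamp rocker, rad: 0 off (on end up; starts within 0.04 of this), 0.32 fully on (on end down against its stop). No spring: stiff hinge (0.06 N m of friction, 3 to 6 N at the dot) that stays where it is left.
- heater_unit: Grey heater controller box carrying the yellow rocker, 100 x 96 mm, top 55 mm high, fixed to the bench; origin at the centre of its underside, its x runs from the rocker's hinge to its on end.
- heater_on_end (a point): Centre of the white dot (18 mm) on the yellow paddle's top face, mid-width, 27 mm from the hinge towards the on end; +x from hinge to on end, +z out of the face. Flat paddle 72 x 36 x 6 mm, hinged across its middle 69 mm above the bench. Off: this point is 4.3 mm above the hinge (end raised 0.16 rad); fully on: 4.3 mm below it. Leave off.
- heater (a joint): Angle of the yellow heater rocker, rad: 0 off (on end up; starts within 0.04 of this), 0.32 fully on (on end down against its stop). No spring: stiff hinge (0.06 N m of friction, 3 to 6 N at the dot) that stays where it is left.
- shutter_top (a point): Centre of the top face of the round blue push button, 36 mm across, on an aluminium collar (52 mm across, 12 mm high) on a black camera control box 100 x 96 mm, top 40 mm high, fixed to the bench. The button moves straight down 8 mm; at rest its top is 64 mm above the bench and 12 mm above the collar.
- shutter (a joint): Travel of the blue button, m: 0 up, 0.008 fully down. Sprung: about 1.5 N starts it, 5 N holds it fully down; it returns by itself.
- dropper: Loose amber dropper bottle with a black collar and red rubber bulb, 48 mm across, 116 mm tall; origin at the centre of its underside, z up. Bystander.
- jar: Loose clear specimen jar with a red cap, 56 mm across, 71 mm tall; origin at the centre of its underside, z up. Bystander.
- slidebox: Loose blue slide box with a white lid, 36 x 86 mm, 33 mm tall; origin at the centre of its underside, z up, its y along the 86 mm. Bystander.
Mind the look-alikes: they are no part of the job. What is shaped like the heater_unit but pink is not meant. Leave any orange look-alike of the lamp_unit alone.

How it is judged (in metres and radians):
On the way, in this order (a step that is already met when the one before it is completed fails the run):
1. the red mains rocker is fully on, the green one still off and the blue button up (value of joint mains above 0.28 rad and value of joint lamp below 0.12 rad and value of joint shutter below 0.003 m), for 0.1 s.
2. the green lamp rocker is fully on too, the blue button still up (value of joint each of mains, lamp above 0.28 rad and value of joint shutter below 0.003 m), for 0.1 s.
3. the blue button is pushed right down with both rockers on (value of joint each of mains, lamp above 0.28 rad and value of joint shutter above 0.0065 m), for 0.05 s.
At the end, for the whole second after the job is handed in: Red and green rockers on (above 0.28 of 0.32 rad), blue button back up (within 2 mm), yellow rocker off (below 0.1 rad), and the dropper bottle, jar and slide box upright (within 0.2 rad) and within 20 mm of where they started (value of joint each of mains, lamp above 0.28 rad and value of joint shutter below 0.002 m and value of joint heater below 0.1 rad and distance of each of dropper, jar, slidebox from where it was at the start of the episode below 0.02 m and angle between each of dropper, jar, slidebox's own z axis and vertical below 0.2 rad); the robot touches nothing.
It fails at once if the green lamp rocker is switched on before the red mains rocker (value of joint lamp above 0.16 rad and value of joint mains below 0.25 rad).
It fails at once if the blue button is pushed before both rockers are on (value of joint shutter above 0.004 m and value of joint any of mains, lamp below 0.25 rad).
It fails at once if the yellow heater rocker is pushed over (value of joint heater above 0.16 rad).
It fails at once if the dropper bottle, jar or slide box is shifted more than 30 mm, lifted or tipped over (distance of any of dropper, jar, slidebox from where it was at the start of the episode above 0.03 m or angle between any of dropper, jar, slidebox's own z axis and vertical above 0.4 rad).
It also fails if it takes over 42 s, if anything falls off the work surface, if the arm or the gripper's body presses on something with over 40 N, if the wrist force passes 120 N, or if a joint passes its speed limit or range.

## Working session

There is one attempt and no reset: what is moved stays moved. The work goes in short steps, Python scripts to look and compute and a shell command to move; the robot and the scene stay as the last step left them, time stands still between calls to the robot, and variables do not carry over. Pictures are saved under pics/ and viewed, about 8 in all and at most 12, crops included, and the job is handed in when it is done.

```bash
mkdir -p pics; ls
python3 - <<'E'
from station import bot
import cv2,numpy as np
print(bot.sense(), bot.tcp_to_tips)
for n in ("scene","top"):
    f=bot.grab_frame(n); cv2.imwrite(f"pics/{n}0.png",f["pixels"])
    print(n,f["camera_matrix"].tolist(),np.round(f["view"],3).tolist(),[k for k in f])
    for t in ("mains_unit","lamp_unit","heater_unit","mains_on_end","lamp_on_end","heater_on_end","shutter_top"):
        print(t,[(d["extent"],round(d["conf"],2)) for d in bot.trace(f,t)])
E
```

```text
pics
{'time': 0.0, 'joint_positions': array([-1.27601229e+00,  2.38801090e-01, -1.42467829e-02,  1.31919772e+00,
       -1.06101935e-05,  1.57078290e+00]), 'dq': array([ 1.26560011e-03, -5.43997674e-05, -2.25780300e-04,  5.78785160e-05,
        2.75893731e-04, -7.91733719e-05]), 'joint_torque': array([-1.13690066e-04, -5.38778472e+01,  3.46439767e+01,  1.85202534e-02,
       -3.41342229e-04,  9.68490696e-06]), 'eef_pos': array([ 152.41838748, -501.99698907,  255.66985194]), 'tcp_rot': array([-0.30654784,  2.06455963, -2.06157293]), 'wrist_force': array([-0.07943613,  0.05315644, -0.27700895]), 'ft_torque': array([ 0.01912092, -0.07108267, -0.02362046]), 'grip_width': 85.31324520090787} 25.0
scene [[437.6249491275561, 0.0, 322.99094010603136], [0.0, 437.6249491275561, 200.52177205620507], [0.0, 0.0, 1.0]] [[0.64, 0.768, 0.012, -375.673], [-0.61, 0.498, 0.617, 219.458], [0.467, -0.402, 0.787, -1477.136], [0.0, 0.0, 0.0, 1.0]] ['pixels', 'camera_matrix', 'view', 'shot']
mains_unit [([354.9, 153.8, 41.5, 38.2], 0.7)]
lamp_unit [([306.5, 194.4, 33.3, 36.7], 0.86), ([291.6, 128.5, 41.7, 35
[... 576 characters left out ...]
349], [0.989, -0.005, 0.151, -507.716], [-0.151, 0.014, 0.988, -965.624], [0.0, 0.0, 0.0, 1.0]] ['pixels', 'camera_matrix', 'view', 'shot']
mains_unit [([216.2, 190.4, 39.3, 36.9], 0.58), ([163.4, 189.7, 41.8, 17.5], 0.58)]
lamp_unit [([292.9, 176.3, 46.5, 47.8], 0.91), ([233.0, 263.1, 46.6, 49.0], 0.91)]
heater_unit [([439.9, 164.5, 44.8, 47.4], 0.95), ([415.4, 222.7, 43.3, 46.9], 0.86), ([227.8, 192.7, 13.1, 26.8], 0.73)]
mains_on_end [([226.2, 191.5, 15.8, 27.1], 0.65)]
lamp_on_end [([246.5, 273.1, 19.9, 32.0], 0.86), ([301.4, 189.8, 23.0, 24.7], 0.85), ([293.6, 178.2, 45.5, 46.8], 0.34)]
heater_on_end [([431.8, 231.8, 15.0, 27.7], 0.79), ([455.6, 171.5, 13.4, 23.3], 0.58)]
shutter_top []
```

Run:
```python
import cv2
a=cv2.imread("pics/top0.png"); cv2.imwrite("pics/top_c.png",cv2.resize(a[130:330,130:510],(800,421),interpolation=cv2.INTER_CUBIC))
a=cv2.imread("pics/scene0.png"); cv2.imwrite("pics/scene_c.png",cv2.resize(a[100:360,150:480],(762,600),interpolation=cv2.INTER_CUBIC))
```

```text
(no output)
```

View pics/top_c.png

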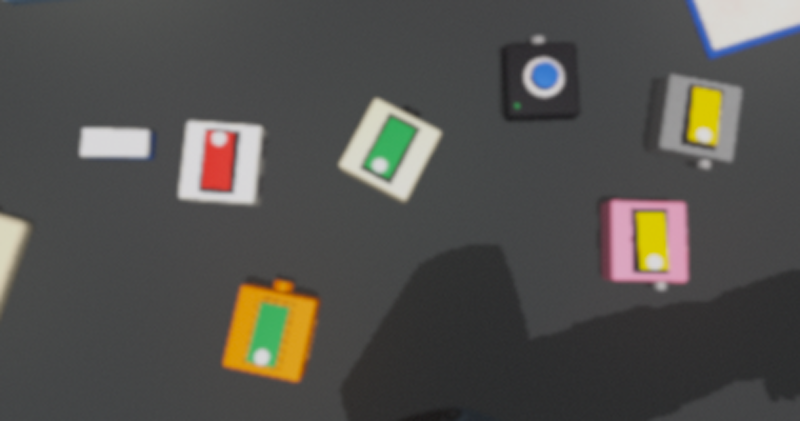

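View pics/scene_c.png

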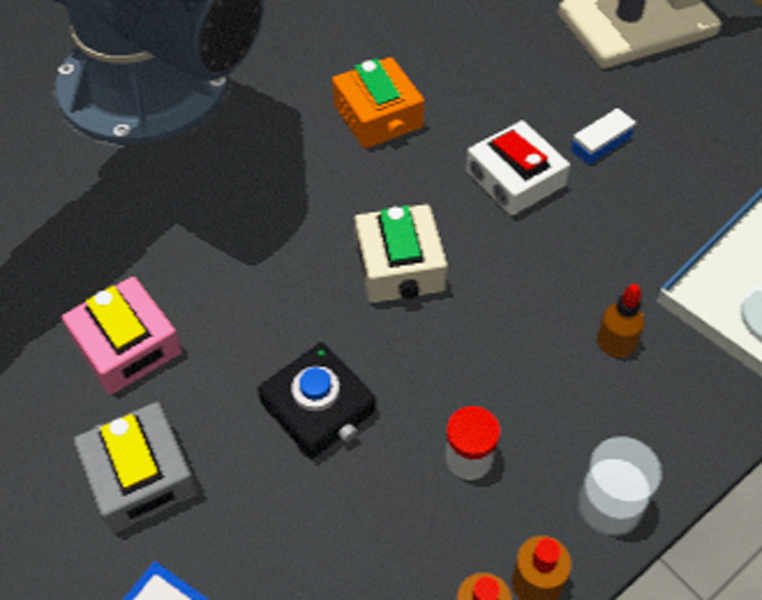

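Candidates: red rocker, only one, in the white box, dot at top (234,195). Green rockers at (310,208) in the cream box (wanted) and (254,300) in the orange box (look-alike). Blue button, only one, at (388,166). Yellow rockers at (464,194) in grey and (441,254) in pink, neither to be touched. The jar and dropper stand beyond the button, at about scene (354,290) and (418,242), and the slide box is left of the red unit.

```bash
cat > geo.py <<'E'
import cv2,numpy as np
def ray(f,u,v,z):
    K,V=f["camera_matrix"],f["view"]; d=np.linalg.inv(K)@[u,v,1]; d=V[:3,:3].T@(d*[1,-1,-1]); c=-V[:3,:3].T@V[:3,3]
    return c+d*(z-c[2])/d[2]
def proj(f,p):
    q=f["view"]@np.append(p,1); q=f["camera_matrix"]@(q[:3]*[1,-1,-1]); return q[:2]/q[2]
def blob(f,col,box):
    x0,y0,x1,y1=box; im=f["pixels"][y0:y1,x0:x1]; h=cv2.cvtColor(im,cv2.COLOR_BGR2HSV).astype(int)
    H,S,Vv=h[...,0],h[...,1],h[...,2]
    m={"red":((H<8)|(H>172))&(S>150),"green":(H>50)&(H<85)&(S>110),"blue":(H>98)&(H<125)&(S>120),"yellow":(H>22)&(H<35)&(S>150)}[col]&(Vv>60)
    n,l,st,c=cv2.connectedComponentsWithStats(m.astype(np.uint8)); i=1+np.argmax(st[1:,4])
    return c[i]+[x0,y0],st[i,4]
E
python3 - <<'E'
from station import bot
from geo import *
from scipy.spatial.transform import Rotation as R
s=bot.sense(); print(np.round(R.from_rotvec(s["tcp_rot"]).as_matrix(),3).tolist())
T=bot.grab_frame("top");S=bot.grab_frame("scene")
# dots by hand from crops, refined as bright unsaturated pixels within a small window next to paddle
dots={"mains":((234,195.5),(380.5,168.8),68.3),"lamp":((310,208.4),(321.5,192),78.3),"shutter":((388.4,166),(286.5,266),64)}
for k,(t,s_,z) in dots.items(): print(k,"top",ray(T,*t,z).round(1),"scene",ray(S,*s_,z).round(1))
for k,col,bt,bs,z in (("mains","red",(216,188,258,228),(350,145,400,195),64),("lamp","green",(290,175,342,226),(303,185,345,232),74),("shutter","blue",(368,146,408,190),(262,245,315,300),64)):
    a,n=blob(T,col,bt);b,m=blob(S,col,bs); print(k,"blob",a.round(1),n,ray(T,*a,z).round(1),b.round(1),m,ray(S,*b,z).round(1))
for k in("dropper","jar","slidebox"):
    for f,n in((T,"t"),(S,"s")):
        print(k,n,[(d["extent"],round(d["conf"],2),ray(f,d["extent"][0]+d["extent"][2]/2,d["extent"][1]+d["extent"][3]/2,35).round(0)) for d in bot.trace(f,k)])
E
```

```text
[[-0.957, 0.0, 0.291], [-0.291, 0.0, -0.957], [-0.0, -1.0, -0.0]]
mains top [507.7 285.7  68.3] scene [508.5 286.8  68.3]
lamp top [471.3  86.4  78.3] scene [472.3  88.8  78.3]
shutter top [ 586.2 -123.4   64. ] scene [ 592.4 -124.9   64. ]
mains blob [233.6 208.4] 287 [474.  286.9  64. ] [373.7 164.4] 182 [480.2 286.5  64. ]
lamp blob [315.9 198. ] 299 [499.   71.2  74. ] [323.  201.8] 274 [499.4  71.9  74. ]
shutter blob [388.3 165.5] 96 [ 587.5 -123.3   64. ] [286.1 265.7] 149 [ 591.1 -125.1   64. ]
dropper t [([258.1, 100.8, 17.9, 25.7], 0.6, array([745., 208.,  35.])), ([167.7, 193.2, 37.8, 15.0], 0.48, array([499., 421.,  35.])), ([437.3, 166.0, 46.1, 43.6], 0.28, array([ 531., -325.,   35.]))]
dropper s [([409.2, 223.4, 19.8, 30.6], 0.7, array([739., 213.,  35.]))]
jar t [([347.2, 100.9, 14.2, 24.5], 0.8, array([746., -38.,  35.]))]
jar s [([340.9, 273.6, 29.0, 33.5], 0.68, array([743., -25.,  35.])), ([184.3, 273.5, 46.6, 58.6], 0.46, array([ 538., -326.,   35.])), ([396.0, 148.1, 28.7, 23.6], 0.44, array([522., 410.,  35.]))]
slidebox t [([166.0, 192.7, 38.4, 12.7], 0.7, array([504., 425.,  35.])), ([214.2, 189.3, 42.7, 38.8], 0.27, array([477., 288.,  35.]))]
slidebox s [([394.4, 146.1, 31.7, 23.2], 0.71, array([515., 417.,  35.])), ([352.1, 153.2, 44.2, 41.4], 0.44, array([492., 281.,  35.])), ([365.8, 157.2, 24.4, 15.0], 0.32, array([472., 317.,  35.]))]
```

Heights, positions and spacing agree between the two views: mains dot (508,286), lamp dot (472,88), button (589,-124). Next I shut the gripper, travel high, and yaw so that tool z points along +X.

```bash
python3 -m pendant '[{"dp":[-574,0,-649],"delta_rot":[0,-73,0],"gripper":255},{"dp":[-574,0,-649],"delta_rot":[0,-73,0],"gripper":255},{"dp":[-574,0,-649],"delta_rot":[0,-73,0],"gripper":255},{"dp":[-574,0,-649],"delta_rot":[0,-73,0],"gripper":255},{"dp":[-574,0,-649],"delta_rot":[0,-73,0],"gripper":255}]' 60
cat > go.py <<'E'
import sys
from station import bot
from geo import *
from scipy.spatial.transform import Rotation as R
s=bot.sense(); M=R.from_rotvec(s["tcp_rot"]).as_matrix()
yaw=np.degrees(np.arctan2(M[1,2],M[0,2]))
p=np.array(eval(sys.argv[1]),float)
print("t",s["time"],"pos",s["eef_pos"].round(1),"q",np.round(s["joint_positions"],2),"F",s["wrist_force"].round(1),"w",round(s["grip_width"],1))
print("tool y",M[:,1].round(3),"dp",(M.T@(p-s["eef_pos"])).round(1),"rotvec to yaw0 (deg)",np.degrees(R.from_matrix(M.T@np.array([[0,0,1],[-1,0,0],[0,-1,0]])).as_rotvec()).round(1))
E
python3 go.py "[514,286,240]"
```

```text
time: 1.82
eef_pos: [283.0, -216.5, 256.5]
tcp_rot: [-1.032, 1.449, -1.451]
wrist_force: [1.5, 0.1, -0.2]
grip_width: -0.1
t 1.825 pos [ 283.  -216.5  256.5] q [-0.65 -0.05 -0.34  1.28  0.    1.25] F [ 1.5  0.1 -0.2] w -0.1
tool y [ 0.001 -0.    -1.   ] dp [-550.4   16.5   54. ] rotvec to yaw0 (deg) [ -0.1 -19.1   0. ]
```

```bash
python3 -m pendant '[{"dp":[-550,16,54],"delta_rot":[0,-19,0],"gripper":255},{"dp":[-550,16,54],"delta_rot":[0,-19,0],"gripper":255},{"dp":[-550,16,54],"delta_rot":[0,-19,0],"gripper":255},{"dp":[-550,16,54],"delta_rot":[0,-19,0],"gripper":255},{"dp":[-550,16,54],"delta_rot":[0,-19,0],"gripper":255}]' >/dev/null
python3 go.py "[514,286,200]"
```

```text
t 2.45 pos [413.6  68.  247.7] q [ 0.16  0.06 -0.25  1.26 -0.    1.74] F [ 2.2 -0.9 -0.3] w 0.2
tool y [ 0.002 -0.001 -1.   ] dp [-218.2   47.8  100.1] rotvec to yaw0 (deg) [-0.1 -0.1  0. ]
```

```bash
python3 -m pendant '[{"dp":[-218,48,100],"delta_rot":[0,0,0],"gripper":255},{"dp":[-218,48,100],"delta_rot":[0,0,0],"gripper":255},{"dp":[-218,48,100],"delta_rot":[0,0,0],"gripper":255},{"dp":[-218,48,100],"delta_rot":[0,0,0],"gripper":255},{"dp":[-218,48,100],"delta_rot":[0,0,0],"gripper":255}]' >/dev/null
python3 go.py "[514,286,115]"
```

```text
t 3.075 pos [514.5 289.1 197.5] q [ 0.51  0.37  0.03  1.23 -0.    2.08] F [-0.3 -0.4 -0.1] w -0.0
tool y [ 0.    -0.001 -1.   ] dp [ 3.  82.6 -0.5] rotvec to yaw0 (deg) [-0.   0.1  0.1]
```

```bash
python3 -m pendant '[{"dp":[3,30,0],"delta_rot":[0,0,0],"gripper":255},{"dp":[3,60,0],"delta_rot":[0,0,0],"gripper":255},{"dp":[3,82,0],"delta_rot":[0,0,0],"gripper":255},{"dp":[3,82,0],"delta_rot":[0,0,0],"gripper":255},{"dp":[3,82,0],"delta_rot":[0,0,0],"gripper":255}]' >/dev/null
python3 go.py "[514,286,84]"
python3 - <<'E'
from station import bot
from geo import *
T=bot.grab_frame("top");S=bot.grab_frame("scene")
a=cv2.resize(S["pixels"][110:230,300:460],(800,600)); cv2.imwrite("pics/m1.png",a)
p=bot.sense()["eef_pos"]-[0,0,25]; print(proj(S,p),proj(T,p))
E
```

```text
t 3.7 pos [514.9 285.8 116.7] q [ 0.51  0.42 -0.11  1.04 -0.    2.08] F [-0.6  0.2  0.1] w -0.2
tool y [ 0.002 -0.001 -1.   ] dp [-0.2 32.7 -1. ] rotvec to yaw0 (deg) [-0.1  0.1  0. ]
[382.86531998 164.77381256] [231.82229002 191.18082287]
```

View pics/m1.png

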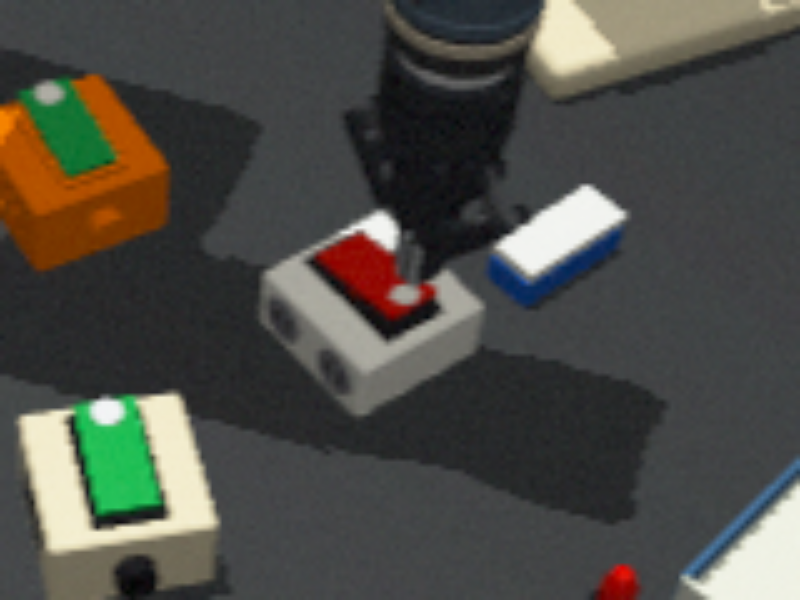

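The tips stand over the dot, at about scene (382,166), as predicted. Pressing down in small steps.

```bash
python3 -m pendant '[{"dp":[0,12,-1],"delta_rot":[0,0,0],"gripper":255},{"dp":[0,20,-1],"delta_rot":[0,0,0],"gripper":255},{"dp":[0,24,-1],"delta_rot":[0,0,0],"gripper":255},{"dp":[0,28,-1],"delta_rot":[0,0,0],"gripper":255},{"dp":[0,30,-1],"delta_rot":[0,0,0],"gripper":255}]' >/dev/null
python3 go.py "[514,286,84]"
```

```text
t 4.425 pos [514.1 286.   86.7] q [ 0.51  0.45 -0.16  0.97 -0.    2.08] F [-1.  -0.6  3.8] w 0.4
tool y [ 0.002 -0.    -1.   ] dp [ 0.   2.7 -0.1] rotvec to yaw0 (deg) [-0.1  0.1  0. ]
```

Contact force is 3.8 N, as expected for the moving hinge. I continue until the stop shows.

```bash
python3 -m pendant '[{"dp":[0,1,0],"delta_rot":[0,0,0],"gripper":255},{"dp":[0,2,0],"delta_rot":[0,0,0],"gripper":255},{"dp":[0,3,0],"delta_rot":[0,0,0],"gripper":255},{"dp":[0,3,0],"delta_rot":[0,0,0],"gripper":255},{"dp":[0,3,0],"delta_rot":[0,0,0],"gripper":255}]' >/dev/null
python3 go.py "[514,286,84]"
```

```text
t 5.05 pos [514.1 286.1  84.5] q [ 0.51  0.45 -0.16  0.96 -0.    2.08] F [-1.8 -1.5  7.7] w -0.0
tool y [ 0.002  0.    -1.   ] dp [ 0.1  0.5 -0.1] rotvec to yaw0 (deg) [-0.1  0.1 -0. ]
```

```bash
python3 -m pendant '[{"dp":[0,2,0],"delta_rot":[0,0,0],"gripper":255},{"dp":[0,3,0],"delta_rot":[0,0,0],"gripper":255},{"dp":[0,3,0],"delta_rot":[0,0,0],"gripper":255},{"dp":[0,3,0],"delta_rot":[0,0,0],"gripper":255},{"dp":[0,3,0],"delta_rot":[0,0,0],"gripper":255}]' >/dev/null
python3 go.py "[514,286,84]"
```

```text
t 5.675 pos [514.2 286.2  84. ] q [ 0.51  0.45 -0.16  0.96 -0.    2.08] F [-7.7 -4.1 26.1] w -0.3
tool y [ 0.004  0.001 -1.   ] dp [ 0.2 -0.  -0.2] rotvec to yaw0 (deg) [-0.2  0.1 -0.1]
```

Hard stop: 26 N with no further motion. Lifting and going over the cream unit.

```bash
python3 -m pendant '[{"dp":[0,-40,0],"delta_rot":[0,0,0],"gripper":255},{"dp":[40,-60,-10],"delta_rot":[0,0,0],"gripper":255},{"dp":[98,-60,-23],"delta_rot":[0,0,0],"gripper":255},{"dp":[150,-60,-36],"delta_rot":[0,0,0],"gripper":255},{"dp":[196,-60,-46],"delta_rot":[0,0,0],"gripper":255}]' >/dev/null
python3 go.py "[468,90,125]"
python3 - <<'E'
from station import bot
from geo import *
S=bot.grab_frame("scene")
cv2.imwrite("pics/m2.png",cv2.resize(S["pixels"][120:240,280:440],(800,600)))
E
```

```text
t 6.3 pos [467.9  88.5 143.7] q [ 0.19  0.22 -0.34  1.01  0.    1.76] F [0.4 0.2 0.7] w 0.1
tool y [ 0.005  0.001 -1.   ] dp [-1.5 18.7  0. ] rotvec to yaw0 (deg) [-0.3  0.1 -0.1]
```

View pics/m2.png

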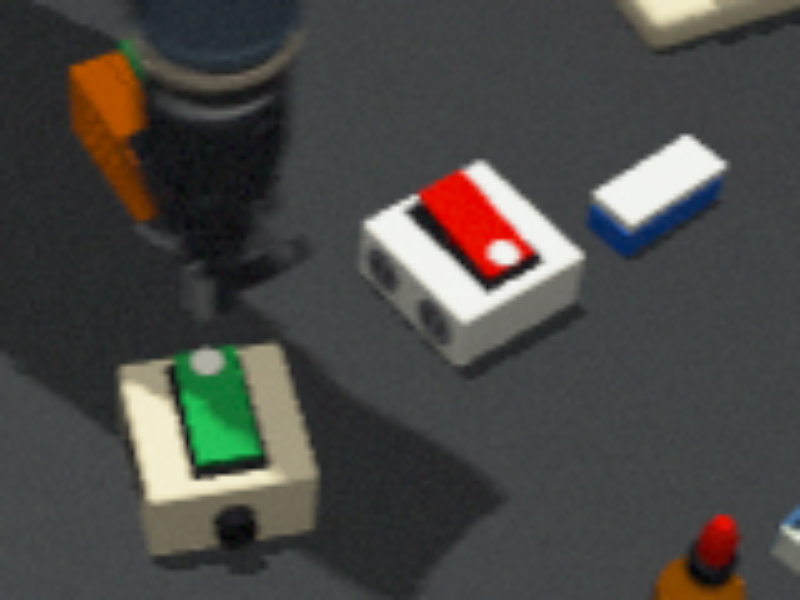

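The red rocker is tilted with its dotted end down (dot at crop (503,252)), the slide box has not moved, and the tips are above the green dot on the cream unit, at crop (208,360). Pressing.

```bash
python3 -m pendant '[{"dp":[-1,28,0],"delta_rot":[0,0,0],"gripper":255},{"dp":[-1,38,0],"delta_rot":[0,0,0],"gripper":255},{"dp":[-1,42,0],"delta_rot":[0,0,0],"gripper":255},{"dp":[-1,45,0],"delta_rot":[0,0,0],"gripper":255},{"dp":[-1,47,0],"delta_rot":[0,0,0],"gripper":255}]' >/dev/null
python3 go.py "[468,90,94]"
```

```text
t 6.975 pos [466.6  86.   96.9] q [ 0.18  0.26 -0.42  0.89 -0.    1.75] F [-0.7 -0.7  3.6] w -0.3
tool y [ 0.004 -0.001 -1.   ] dp [-4.   2.9  1.4] rotvec to yaw0 (deg) [-0.2  0.1  0.1]
```

```bash
python3 -m pendant '[{"dp":[0,1,0],"delta_rot":[0,0,0],"gripper":255},{"dp":[0,2,0],"delta_rot":[0,0,0],"gripper":255},{"dp":[0,3,0],"delta_rot":[0,0,0],"gripper":255},{"dp":[0,3,0],"delta_rot":[0,0,0],"gripper":255},{"dp":[0,3,0],"delta_rot":[0,0,0],"gripper":255}]' >/dev/null
python3 go.py "[468,90,94]"
```

```text
t 7.6 pos [466.9  86.1  94.8] q [ 0.18  0.27 -0.42  0.88 -0.    1.75] F [-3.5 -0.2 12.6] w -0.2
tool y [ 0.005 -0.001 -1.   ] dp [-3.9  0.8  1.1] rotvec to yaw0 (deg) [-0.3  0.1  0. ]
```

```bash
python3 -m pendant '[{"dp":[0,2,0],"delta_rot":[0,0,0],"gripper":255},{"dp":[0,3,0],"delta_rot":[0,0,0],"gripper":255},{"dp":[0,3,0],"delta_rot":[0,0,0],"gripper":255},{"dp":[0,3,0],"delta_rot":[0,0,0],"gripper":255},{"dp":[0,3,0],"delta_rot":[0,0,0],"gripper":255}]' >/dev/null
python3 go.py "[589,-124,125]"
```

```text
t 8.225 pos [467.2  86.1  94.2] q [ 0.18  0.27 -0.42  0.87 -0.    1.75] F [-11.2  -2.2  34.7] w -0.3
tool y [ 0.007 -0.    -1.   ] dp [210.3 -29.9 121.8] rotvec to yaw0 (deg) [-0.4  0.1  0. ]
```

Stop reached (35 N). Lifting and moving over the blue button.

```bash
python3 -m pendant '[{"dp":[0,-40,0],"delta_rot":[0,0,0],"gripper":255},{"dp":[40,-60,20],"delta_rot":[0,0,0],"gripper":255},{"dp":[95,-60,55],"delta_rot":[0,0,0],"gripper":255},{"dp":[150,-60,90],"delta_rot":[0,0,0],"gripper":255},{"dp":[210,-45,122],"delta_rot":[0,0,0],"gripper":255}]' >/dev/null
python3 go.py "[589,-124,110]"
python3 - <<'E'
from station import bot
from geo import *
S=bot.grab_frame("scene")
cv2.imwrite("pics/m3.png",cv2.resize(S["pixels"][150:310,230:430],(800,640))[:600])
p=bot.sense()["eef_pos"]-[0,0,25]; print(proj(S,p))
E
```

```text
t 8.85 pos [ 585.3 -114.9  143.4] q [-0.19  0.41 -0.06  1.09  0.    1.37] F [ 1.1  1.1 -0.3] w -0.1
tool y [ 0.01  -0.001 -1.   ] dp [ 9.1 33.4  3.3] rotvec to yaw0 (deg) [-0.6  0.1  0. ]
[285.55586606 253.04530939]
```

View pics/m3.png

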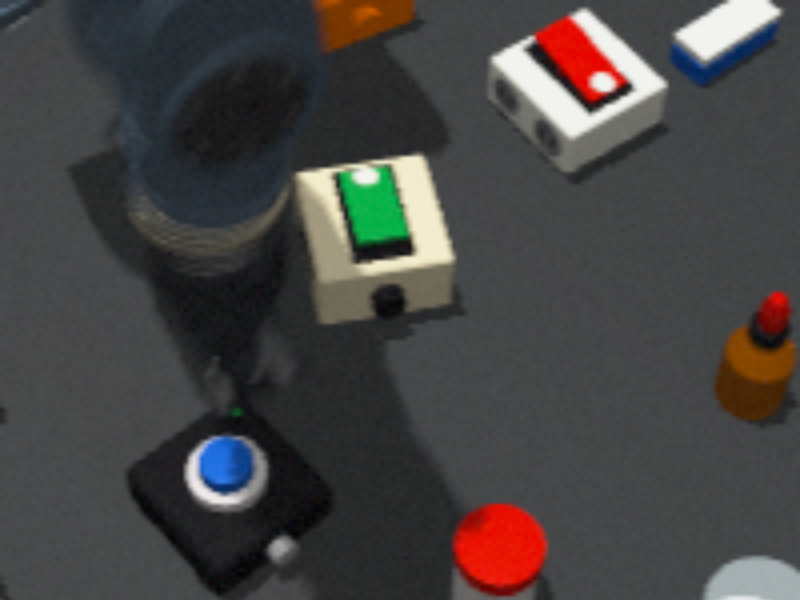

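Both dotted ends are down, red at crop (603,82) and green at (366,176). The button is clear at (226,463), and the dropper and jar are in place. First I centre at z=96, then press.

```bash
python3 -m pendant '[{"dp":[9,20,3],"delta_rot":[0,0,0],"gripper":255},{"dp":[9,35,3],"delta_rot":[0,0,0],"gripper":255},{"dp":[9,44,3],"delta_rot":[0,0,0],"gripper":255},{"dp":[9,46,3],"delta_rot":[0,0,0],"gripper":255},{"dp":[9,46,3],"delta_rot":[0,0,0],"gripper":255}]' >/dev/null
python3 go.py "[589,-124,80.5]"
```

```text
t 9.525 pos [ 591.2 -129.2   95.4] q [-0.21  0.46 -0.11  0.99 -0.    1.36] F [ 0.4 -0.2  0.4] w -0.2
tool y [ 0.011 -0.003 -1.   ] dp [-5.3 14.9 -2.3] rotvec to yaw0 (deg) [-0.6 -0.1  0.2]
```

```bash
python3 -m pendant '[{"dp":[-5,2,-2],"delta_rot":[0,0,0],"gripper":255},{"dp":[-5,6,-2],"delta_rot":[0,0,0],"gripper":255},{"dp":[-5,10,-2],"delta_rot":[0,0,0],"gripper":255},{"dp":[-5,13,-2],"delta_rot":[0,0,0],"gripper":255},{"dp":[-5,15,-2],"delta_rot":[0,0,0],"gripper":255}]' >/dev/null
python3 go.py "[589,-124,80.5]"
```

```text
t 10.15 pos [ 589.5 -123.9   80.8] q [-0.21  0.47 -0.14  0.95 -0.    1.36] F [-5.2  5.3 23. ] w 0.2
tool y [ 0.011 -0.003 -1.   ] dp [ 0.1  0.3 -0.5] rotvec to yaw0 (deg) [-0.7 -0.   0.2]
```

```bash
python3 -m pendant '[{"dp":[0,1,0],"delta_rot":[0,0,0],"gripper":255},{"dp":[0,2,0],"delta_rot":[0,0,0],"gripper":255},{"dp":[0,2,0],"delta_rot":[0,0,0],"gripper":255},{"dp":[0,2,0],"delta_rot":[0,0,0],"gripper":255},{"dp":[0,2,0],"delta_rot":[0,0,0],"gripper":255}]' >/dev/null
python3 go.py "[589,-124,80.5]"
```

```text
t 10.775 pos [ 589.5 -123.9   80.8] q [-0.21  0.47 -0.14  0.95 -0.    1.36] F [-6.9  3.4 22.4] w 0.1
tool y [ 0.013 -0.003 -1.   ] dp [ 0.1  0.2 -0.5] rotvec to yaw0 (deg) [-0.7 -0.   0.2]
```

Button fully down: 23 N, well above the 5 N needed, and 8.2 mm below its rest height. Now I lift clear and look.

```bash
python3 -m pendant '[{"dp":[0,-40,0],"delta_rot":[0,0,0],"gripper":255},{"dp":[0,-90,0],"delta_rot":[0,0,0],"gripper":255},{"dp":[0,-140,-20],"delta_rot":[0,0,0],"gripper":255},{"dp":[0,-140,-120],"delta_rot":[0,0,0],"gripper":255},{"dp":[0,-140,-120],"delta_rot":[0,0,0],"gripper":255}]' >/dev/null
python3 -m pendant '[{"dp":[0,0,-60],"delta_rot":[0,0,0],"gripper":255},{"dp":[0,0,-60],"delta_rot":[0,0,0],"gripper":255},{"dp":[0,0,-60],"delta_rot":[0,0,0],"gripper":255},{"dp":[0,0,-60],"delta_rot":[0,0,0],"gripper":255},{"dp":[0,0,-60],"delta_rot":[0,0,0],"gripper":255}]' >/dev/null
python3 go.py "[589,-124,110]"
python3 - <<'E'
from station import bot
from geo import *
S=bot.grab_frame("scene")
a,n=blob(S,"blue",(262,245,315,300)); print("button blob",a,n,"before [286.1 265.7] 149")
cv2.imwrite("pics/end.png",cv2.resize(S["pixels"][100:360,150:480],(762,600),interpolation=cv2.INTER_CUBIC))
for k in("dropper","jar","slidebox"): print(k,[d["extent"] for d in bot.trace(S,k)][:1])
E
```

```text
t 12.025 pos [ 406.5 -123.7  218.5] q [-0.3   0.08 -0.31  1.17  0.    1.28] F [ 0.   0.4 -0.7] w -0.1
tool y [ 0.012 -0.004 -1.   ] dp [ -0.3 110.8 181.1] rotvec to yaw0 (deg) [-0.7 -0.1  0.2]
button blob [286.12080537 265.69798658] 149 before [286.1 265.7] 149
dropper [[408.5, 221.1, 19.3, 32.0]]
jar [[341.5, 274.7, 30.0, 33.2]]
slidebox [[397.2, 146.1, 25.4, 24.3]]
```

View pics/end.png

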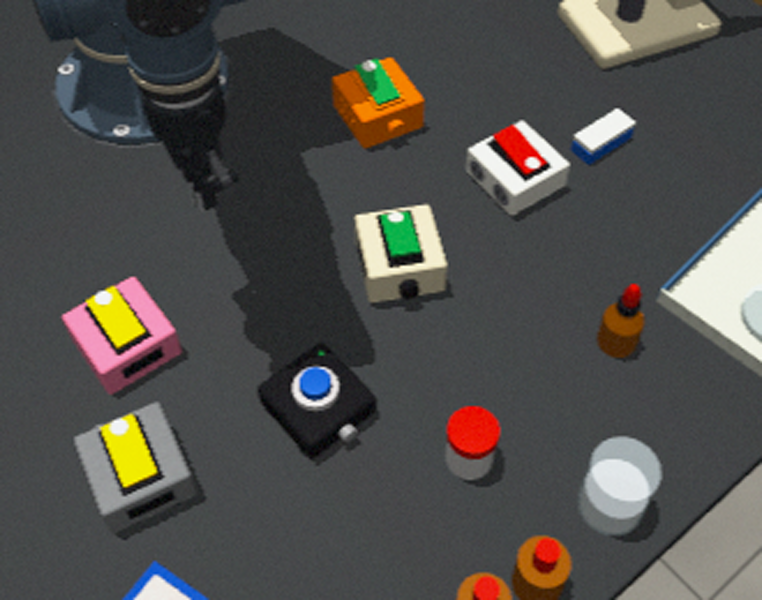

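The last picture shows the red rocker on (dot at crop (532,163)) and the green rocker on (396,216). The blue button is up (315,382), the yellow rockers and bystanders have not changed, and the arm is clear.

```bash
python3 -c "
from station import bot
print(bot.job_done())"
```

```text
the job is handed in; nothing more can be done
None
```

I switched the red mains rocker fully on, then the green lamp rocker on the cream unit, then pushed the blue camera button right down and let it come back up. The job was handed in at about 12 s of the 42 s allowed; no verdict is reported.

- **Contact:** Each rocker was pressed to a hard stop, at 26 N for red and 35 N for green. The button went down 8 mm, held at 23 N.
- **Final picture:** Both dotted ends are down. The button's image is back at exactly its starting position and size. The heater rocker and the look-alikes look untouched.
- **Bystanders:** The dropper and jar were found within 1–2 px of where they started. The slide box outline came back a few pixels narrower (25 px wide, 32 px before), but in the pictures it stands where it did, so I put that down to network noise.
- **Gripper:** The arm is clear of everything, with wrist force near zero.

One small deviation: the green press landed about 4 mm to the side of where I aimed, because I measured while the arm was still settling. It still reached the stop.

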